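# Find the binding strip clamp

### The job

One of the three strip clamps has a lever that binds. Swing every lever from its open side towards its closed side to feel it, never pushing with more than 20 N, and leave the two sound ones fully over against the closed stop. Press the one that binds at least until you clearly feel it refuse (5 N or more at the crossbar), do not force it, and swing it back fully against its open stop; leave the other things on the bench alone and let go of everything at the end.

Things in the scene. Friction and masses are not known exactly. Their poses are not given: they have to be found in the camera images.
- clamp1_pivot (a point): Hinge point of one of three strip clamps, alike to look at, bolted to the bench: base plate 100 x 150 x 10 mm, two grey lugs 74 mm long up to 72 mm high, a steel roller between them. The point lies on the hinge axis midway between the lugs, 50 mm above the bench. Frame fixed to the base: x to the clamp's open side (roughly away from the robot), y along the hinge axis, z up.
- clamp2_pivot (a point): The same hinge point and frame on another of the three clamps, alike to look at.
- clamp3_pivot (a point): The same hinge point and frame on another of the three clamps, alike to look at.
- clamp1_bar (a point): Centre of the crossbar of this clamp's U-shaped steel hand lever. The crossbar is 13 mm thick, lies along y, 126 mm clear between two flat side arms, 130 mm from the hinge (180 mm above the bench when upright). This frame turns with the lever: z points from hinge to crossbar.
- clamp2_bar (a point): Centre of the crossbar of that clamp's hand lever; shape, size and frame as on clamp1.
- clamp3_bar (a point): Centre of the crossbar of that clamp's hand lever; shape, size and frame as on clamp1.
- clamp1_bail: Hand lever of clamp1 (80 g), origin on its hinge axis, midway; z towards the crossbar. All three levers swing from an open stop, leaning 0.60 rad from upright to +x of the pivot frame (crossbar 73 mm beyond the hinge and 107 mm above it), over the top to the closed stop, the mirror image at -x. A lever stays where it is left, by hinge friction.
- clamp2_bail: Hand lever of clamp2, same frame and travel. Any sound lever of the three moves with 1 to 4 N at the crossbar all the way, some dragging more than others, to stops that give about 1 mm per newton.
- clamp3_bail: Hand lever of clamp3, same frame and travel. Whichever lever of the three binds moves like the others at first, then stops against a springy resistance part-way (about 1 mm per newton), at an unknown angle between 0.1 rad before and 0.3 rad past upright, well short of the closed stop; driven on, the force soon passes 20 N.
- roll: Loose roll of black strip lying flat, 90 mm across, 35 mm high, origin under its centre. Bystander.
- jar: Loose small jar of rivets, 56 mm across, 70 mm high, origin under its centre. Bystander.
- weight: Loose steel cylinder, 38 mm across, 30 mm high, origin under its centre. Bystander.
- block: Loose wood block 40 x 50 x 22 mm, origin under its centre. Bystander.
- mallet: Loose hammer lying on the bench near its left side. Bystander.
- spanner: Loose spanner lying on the bench near its right side. Bystander.
Things that resemble listed ones, but are neither listed nor needed, are in the scene too. Leave any purple look-alike of the part that bears clamp2_pivot alone.

How it is judged (in metres and radians):
On the way:
1. one lever, the one that binds, has been swung from its open side to mid-arc and pressed there with 4 N or more ((((contact force between clamp1_bail and the fingers above 4 N or contact force between clamp1_bail and the arm above 4 N) and x of clamp1_bar in the frame of clamp1_pivot between -0.05 and 0.02 m) or ((contact force between clamp2_bail and the fingers above 4 N or contact force between clamp2_bail and the arm above 4 N) and x of clamp2_bar in the frame of clamp2_pivot between -0.05 and 0.02 m) or ((contact force between clamp3_bail and the fingers above 4 N or contact force between clamp3_bail and the arm above 4 N) and x of clamp3_bar in the frame of clamp3_pivot between -0.05 and 0.02 m))), for 0.05 s.
At the end, for the whole second after the job is handed in: Two levers, the sound ones, stand against their closed stops and the lever that binds against its open stop (each crossbar at least 62 mm to that side of its hinge, 73 mm being the stop), at rest. The lever that binds cannot be closed within the force limit (((x of clamp1_bar in the frame of clamp1_pivot above 0.062 m and x of clamp2_bar in the frame of clamp2_pivot below -0.062 m and x of clamp3_bar in the frame of clamp3_pivot below -0.062 m) or (x of clamp1_bar in the frame of clamp1_pivot below -0.062 m and x of clamp2_bar in the frame of clamp2_pivot above 0.062 m and x of clamp3_bar in the frame of clamp3_pivot below -0.062 m) or (x of clamp1_bar in the frame of clamp1_pivot below -0.062 m and x of clamp2_bar in the frame of clamp2_pivot below -0.062 m and x of clamp3_bar in the frame of clamp3_pivot above 0.062 m)) and angular speed of each of clamp1_bail, clamp2_bail, clamp3_bail below 0.1 rad/s); the robot touches nothing.
It fails at once if a lever is pushed or pressed with more than 20 N (contact force between any of clamp1_bail, clamp2_bail, clamp3_bail and the fingers above 20 N or contact force between any of clamp1_bail, clamp2_bail, clamp3_bail and the arm above 20 N).
It fails at once if a bystander is moved by more than 20 mm (distance of any of roll, jar, weight, block, mallet, spanner from where it was at the start of the episode above 0.02 m).
It also fails if it takes over 64 s, if anything falls off the work surface, if the arm or the gripper's body presses on something with over 40 N, if the wrist force passes 120 N, or if a joint passes its speed limit or range.

### The arm

A 7-joint arm with a two-finger parallel gripper is mounted at the origin on the work surface. World frame = base frame: x ahead of the robot, y to its left, z up, the work surface at z = 0. Lengths are in mm, angles in rad, forces in N, time in s.
With the tool pointing down it reaches from about 425 to 800 mm from the base axis. Payload 8.3 kg.
Tool frame: the origin (TCP) lies at the centre of the arm's flange, where the gripper is bolted on; the fingertips stand 173 mm ahead of it and the grasp point (between the pads) lies 155 mm ahead of it; z points along the fingers, y is the line along which they close (so a half turn about z gives the same grasp; the last joint's range is limited). The gripper opens to 85 mm and grips with 20 to 120 N. Pads are 22 mm wide; open, the fingers measure 114 mm over their backs; the gripper's body (76 mm by 85 mm) begins 54 mm behind the grasp point. The pads swing forward as they close: fully open they stand 13 mm farther back than shut.
Start: joints at [-1.352, 0.383, 0.016, 1.37, -0.006, 1.388, -0.046], TCP at [173.764, 600.352, 404.679] pointing down, gripper open.
Joint ranges: [-2.95, 2.95], [-0.25, 2.06], [-1.52, 1.56], [0.18, 2.33], [-1.44, 4.58], [0.02, 2.06], [-3.01, 3.01]. Speed limits (rad/s): [2.39, 2.39, 3.01, 3.01, 3.14, 3.14, 3.14].

### API

Orientations are given as a unit quaternion [w, x, y, z].
In Python, from cell import ctrl, viewer gives the robot as it stands.
- The arm moves only by the tool step_arm, never from a script. Its argument "commands" is a list of rows, each a list of 4 numbers: the shift along the tool's x, y, z normalised to -1 to 1, where 1 is 100 mm, then the turn about the tool's z normalised to -1 to 1, where 1 is 0.1 rad. In form: [[tx, ty, tz, spin], ...]. A call has 1 to 5 rows; each row shifts and turns the commanded pose from where the row before left it, along the tool's axes as they then stand; what a row does not reach is not made up. A row lasts 1/10 s, in which the tool goes at most 50 mm and 8.59 degrees, less where a joint would pass 70% of its speed; a pose out of reach is approached as far as the arm can. A call with a number of a shift or a turn outside -1 to 1 is refused whole. A call with a gripper value outside its range is refused whole. "fingers" is the closure, from 0 (fully open) to 1 (shut), set as the call begins (left out, the last holds). The fingers move at their own pace and stop on an object; the grip force is fixed at half the most. Time passes only in rows, so rows that do not move let the fingers close. It gives the time, the measured TCP pose, the force, the opening and the grip force at its end, in the units of the state.
- ctrl.observe(): the state, without advancing time (a new reading comes with each control period).
- viewer.snapshot(name): name is "scene" or "top" or "wrist"; returns a dict with "frame" (480x640x3 uint8, red, green, blue), "range_z" (480x640 float32, mm along the optical axis (not along the pixel's ray), 0 where there is no reading), "fov_y" (degrees; the focal length in pixels is half the picture's height over the tangent of half this angle, whatever the lens; pixels are square), "cx", "cy" (the principal point, pixels), "cam_to_world" (4x4, takes a point from camera to world coordinates). Camera axes: x right, y down, z forward; pixel columns grow to the right and rows downward; lengths in mm; the calibration is good to about 2 mm. The wrist camera is an equidistant fisheye: a pixel r from the principal point sees the ray r / f radians off the axis. A picture is of the moment at which its call begins.
- ctrl.job_done(): hands the job in; it is judged then, once.
The state is a dict: "time_s": time; "qpos": joint angles; "joint_vel": joint speeds; "joint_efforts": joint torques, N m; "ee_pos": TCP position; "eef_rot": TCP orientation; "ft_force": force on the tool from outside, world axes, zero at the start; "moment": the same for the moment, N m; "opening": finger opening in mm; "grip_force": force on a finger pad.
Only numpy, scipy, OpenCV 4.12 (cv2) and the standard library are available. Lean on these libraries where they do the work, as an engineer would, in place of code of your own. Each camera call takes 0.05 s, during which the arm holds its last target. There are 200 camera calls.

## Working session

There is one attempt and no reset: what is moved stays moved. The work goes in short steps, Python scripts to look and compute and a tool call to move; the robot and the scene stay as the last step left them, time stands still between calls to the robot, and variables do not carry over. Pictures are saved under pics/ and viewed, at most 10 in all, crops included, and the job is handed in when it is done.

Besides the shell and the picture viewer there is one more tool, called after "Emit:" by a JSON object that holds its "op" and its "data", one argument or row to a line. step_arm: Moves the arm, as the interface text tells. Its arguments: {"type":"object","properties":{"commands":{"type":"array","items":{"type":"array","items":{"type":"number","minimum":-1,"maximum":1}}},"fingers":{"type":"number"}},"required":["commands"]}

```bash
mkdir -p pics; cat > h.py <<'E'
import numpy as np, cv2
from cell import ctrl, viewer
def snap(n):
    s=viewer.snapshot(n); np.savez('pics/%s.npz'%n,**s); return s
def pts(s):
    f=240/np.tan(np.radians(s['fov_y'])/2); v,u=np.mgrid[:480,:640]; z=s['range_z']
    P=np.stack([(u-s['cx'])/f*z,(v-s['cy'])/f*z,z,np.ones_like(z)],-1)
    W=(P@np.array(s['cam_to_world']).T)[...,:3]; W[z==0]=np.nan; return W
E
python3 - <<'E'
from h import *
a=snap('scene');b=snap('top')
cv2.imwrite('pics/a.png',a['frame'][...,::-1]);cv2.imwrite('pics/b.png',b['frame'][...,::-1])
o=ctrl.observe();print(o)
for s in(a,b):print(s['cam_to_world'],s['fov_y'])
E
```

```text
{'time_s': 0.1, 'qpos': array([-1.35190192,  0.38418914,  0.01636065,  1.37105237, -0.00631948,
        1.38821716, -0.0464912 ]), 'joint_vel': array([-0.00046794, -0.00174296,  0.00015355, -0.00129503, -0.00022905,
        0.00312528,  0.00010842]), 'joint_efforts': array([ 3.24266781e-03, -6.29132080e+01,  8.48064199e-01, -3.72756779e+01,
        1.69359497e-02,  1.05979605e-02,  2.59427441e-05]), 'ee_pos': array([173.70740234, 600.22149024, 403.75511695]), 'eef_rot': array([-1.25620722e-04,  1.40390843e-01,  9.90095745e-01, -9.00169115e-04]), 'ft_force': array([-0.19542551,  0.26132846, -0.01942876]), 'moment': array([ 0.00482163, -0.0107916 ,  0.00202145]), 'grip_force': 0.0, 'opening': 85.18368697637017}
[[-7.83625881e-01  4.80870833e-01 -3.93311226e-01  1.12126838e+03]
 [ 6.21084562e-01  5.92586687e-01 -5.12927856e-01  7.48366567e+02]
 [-1.35810486e-02 -6.46223074e-01 -7.63027715e-01  1.23194670e+03]
 [ 0.00000000e+00  0.00000000e+00  0.00000000e+00  1.00000000e+00]] 52.559813030090126
[[-7.64263265e-03 -9.99019460e-01  4.36085941e-02  4.85449328e+02]
 [-9.99934687e-01  8.00568356e-03  8.15665327e-03 -4.36403991e+00]
 [-8.49777195e-03 -4.35434076e-02 -9.99015395e-01  1.27596785e+03]
 [ 0.00000000e+00  0.00000000e+00  0.00000000e+00  1.00000000e+00]] 56.793940268683905
```

View pics/a.png

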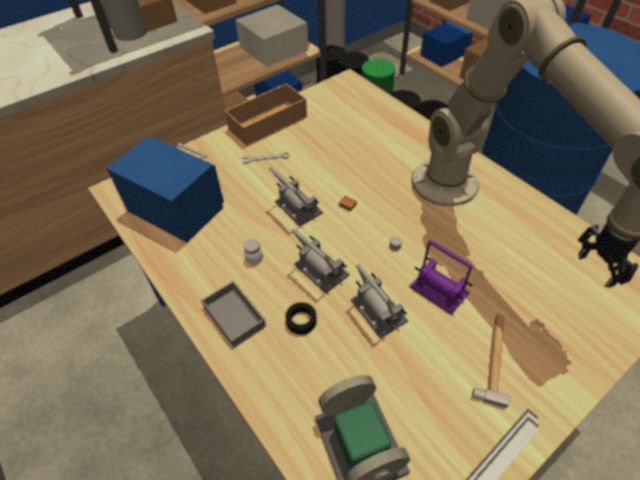

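View pics/b.png

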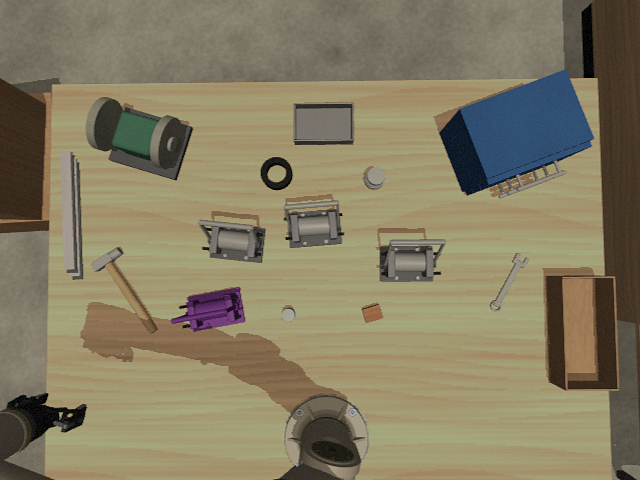

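The grey clamps are at top-view pixels (234,240), (314,225) and (410,262). All three levers lean to the far (+x) side, which is open. The purple look-alike at (212,310) is upright and I'll leave it alone. Next I measure the crossbars and bases from the depth image.

```bash
python3 - <<'E'
from h import *
b=dict(np.load('pics/top.npz'));W=pts(b)
for n,(u0,u1,v0,v1) in dict(A=(192,275,205,268),B=(278,352,190,252),C=(368,452,225,288)).items():
    R=W[v0:v1,u0:u1].reshape(-1,3); R=R[~np.isnan(R[:,0])]
    for nm,l,h in(('bar',148,185),('roller/lug',55,80),('plate',6,16)):
        q=R[(R[:,2]>l)&(R[:,2]<h)]
        if len(q)<5: print(n,nm,len(q));continue
        (c,s,ang)=cv2.minAreaRect(q[:,:2].astype(np.float32)); print(n,nm,len(q),np.round(c),np.round(s),round(ang,1),'z',np.round(np.percentile(q[:,2],[5,50,95])),'med',np.round(np.median(q,0)))
        if nm=='bar':
            m,_,vt=None,None,np.linalg.svd(q[:,:2]-q[:,:2].mean(0))[2]; print('   dir',np.round(vt[0],3), 'ang of normal from +x',round(np.degrees(np.arctan2(-vt[0][0],vt[0][1]))%180,1))
for n,(u0,u1,v0,v1) in dict(A=(192,275,205,268)).items(): pass
# tall things on bench
for nm,(u,v) in dict(roll=(265,173),jar=(374,176),weight=(288,313),block=(372,313)).items(): print(nm,np.round(W[v,u]))
cv2.imwrite('pics/c.png',cv2.resize(b['frame'][185:295,185:460,::-1],(800,320),interpolation=cv2.INTER_CUBIC))
E
```

```text
A bar 299 [586. 246.] [137.  17.] 84.0 z [164. 179. 183.] med [587. 245. 179.]
   dir [-0.112 -0.994] ang of normal from +x 173.6
A roller/lug 1010 [551. 250.] [159.  73.] 83.1 z [57. 69. 76.] med [552. 252.  69.]
A plate 576 [569. 256.] [223. 174.] 88.1 z [ 6. 10. 14.] med [522. 243.  10.]
B bar 308 [633.  32.] [ 20. 138.] 4.0 z [164. 177. 181.] med [635.  31. 177.]
   dir [-0.072  0.997] ang of normal from +x 4.1
B roller/lug 1012 [590.  29.] [ 74. 159.] 5.1 z [58. 69. 76.] med [592.  30.  69.]
B plate 658 [615.  21.] [181. 181.] 3.8 z [ 7. 10. 14.] med [562.  28.  10.]
C bar 306 [ 538. -232.] [ 20. 139.] 0.7 z [164. 174. 178.] med [ 540. -233.  174.]
   dir [-0.001  1.   ] ang of normal from +x 0.0
C roller/lug 1041 [ 487. -233.] [159.  73.] 89.5 z [58. 69. 76.] med [ 489. -234.   69.]
C plate 687 [ 511. -244.] [232. 174.] 89.6 z [ 7. 11. 15.] med [ 467. -227.   11.]
roll [746. 165.  34.]
jar [ 727. -138.   72.]
weight [352. 102.  34.]
block [ 349. -134.   17.]
```

View pics/c.png

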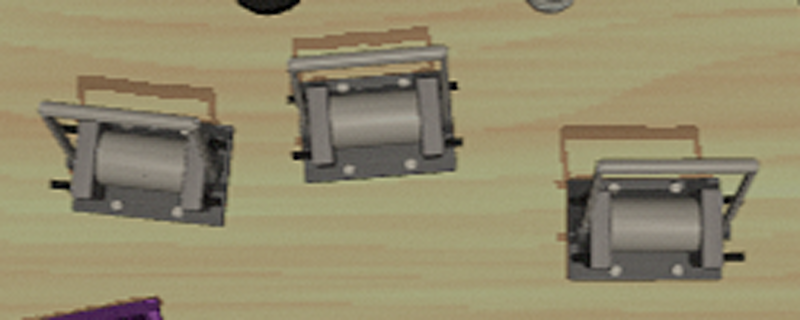

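The levers stand about 37, 43 and 51 mm to the open side. My plan is to straddle each crossbar with half-open fingers (tool y along clamp x) and push in small steps. I start with A on the left: spin 1.4 rad, then travel above it.

Emit:
{"op": "step_arm", "data": {
  "commands": [
    [0, 0, 0, 1],
    [0, 0, 0, 1],
    [0, 0, 0, 1],
    [0, 0, 0, 1],
    [0, 0, 0, 1]
  ],
  "fingers": 0.45
}}

```text
time_s: 0.6
ee_pos: [173.7, 600.3, 404.1]
eef_rot: [0.0, 0.383, 0.924, -0.001]
ft_force: [-0.3, -0.9, 0.4]
opening: 46.6
grip_force: 0.0
```

Emit:
{"op": "step_arm", "data": {
  "commands": [
    [0, 0, 0, 1],
    [0, 0, 0, 1],
    [0, 0, 0, 1],
    [0, 0, 0, 1],
    [0, 0, 0, 1]
  ]
}}

```text
time_s: 1.1
ee_pos: [173.7, 600.3, 404.1]
eef_rot: [0.0, 0.6, 0.8, -0.001]
ft_force: [0.6, -0.2, -0.3]
opening: 46.9
grip_force: 0.0
```

Emit:
{"op": "step_arm", "data": {
  "commands": [
    [0, 0, 0, 1],
    [0, 0, 0, 1],
    [0, 0, 0, 1],
    [0, 0, 0, 1],
    [0, 0, 0, 0]
  ]
}}

```text
time_s: 1.6
ee_pos: [173.6, 600.3, 404.1]
eef_rot: [0.0, 0.746, 0.666, -0.0]
ft_force: [-0.1, -0.6, -0.1]
opening: 46.5
grip_force: 0.0
```

Emit:
{"op": "step_arm", "data": {
  "commands": [
    [-0.22, 0.32, 0, 0],
    [-0.22, 0.32, 0, 0],
    [-0.22, 0.32, 0, 0],
    [-0.22, 0.32, 0, 0],
    [-0.22, 0.32, 0, 0]
  ]
}}

```text
time_s: 2.1
ee_pos: [321.6, 472.1, 404.5]
eef_rot: [0.0, 0.744, 0.668, -0.0]
ft_force: [-0.9, -0.0, -0.0]
opening: 47.2
grip_force: 0.0
```

Emit:
{"op": "step_arm", "data": {
  "commands": [
    [-0.22, 0.32, 0, 0],
    [-0.22, 0.32, 0, 0],
    [-0.22, 0.32, 0, 0],
    [-0.22, 0.32, 0, 0],
    [-0.22, 0.32, 0, 0]
  ]
}}

```text
time_s: 2.6
ee_pos: [468.4, 345.1, 404.5]
eef_rot: [-0.0, 0.744, 0.668, -0.0]
ft_force: [1.5, 0.3, -0.0]
opening: 46.9
grip_force: 0.0
```

Emit:
{"op": "step_arm", "data": {
  "commands": [
    [-0.22, 0.32, 0, 0],
    [-0.22, 0.32, 0, 0],
    [-0.22, 0.32, 0, 0],
    [-0.2, 0.3, 0, 0],
    [0, 0, 0, 0]
  ]
}}

```text
time_s: 3.1
ee_pos: [586.4, 241.1, 404.2]
eef_rot: [0.002, 0.747, 0.665, -0.001]
ft_force: [0.1, -0.5, 0.4]
opening: 46.9
grip_force: 0.0
```

```bash
python3 - <<'E'
from h import *
s=snap('wrist');cv2.imwrite('pics/w.png',s['frame'][...,::-1])
t=snap('top');W=pts(t);print(ctrl.observe()['ee_pos'],ctrl.observe()['qpos'])
E
```

```text
[583.70453058 245.81972186 404.12968527] [-0.79273862  0.42880486  0.49155148  1.3626218  -0.20005242  1.40019116
 -0.41583805]
```

View pics/w.png

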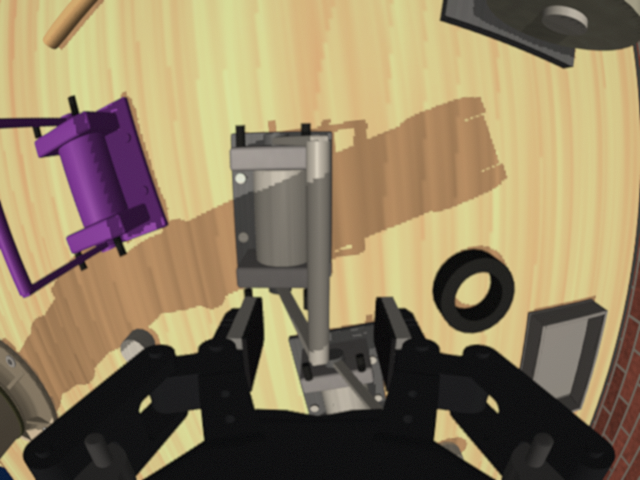

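The wrist view shows bar A running vertically at u≈318 (v 140–360), centred in x between the fingers at u≈250 and u≈385. I'll check its y position by ranging before I descend.

```bash
cat >> h.py <<'E'
def wpt(s,u,v):
    f=240/np.tan(np.radians(s['fov_y'])/2); d=np.array([u-s['cx'],v-s['cy']],float); r=np.hypot(*d); th=r/f
    z=float(np.median(s['range_z'][v-1:v+2,u-1:u+2])); k=np.tan(th)*z/r if r else 0
    return (np.array(s['cam_to_world'])@[d[0]*k,d[1]*k,z,1])[:3].round(0)
E
python3 - <<'E'
from h import *
s=dict(np.load('pics/wrist.npz'))
for u,v in[(318,150),(318,200),(318,250),(318,300),(318,340),(318,355),(295,310),(370,395),(340,370),(270,150),(250,330),(385,330)]: print(u,v,wpt(s,u,v))
b=dict(np.load('pics/top.npz'));W=pts(b)
print(s['cam_to_world'])
E
```

```text
318 150 [594. 306. 182.]
318 200 [591. 280. 181.]
318 250 [588. 253. 181.]
318 300 [584. 223. 181.]
318 340 [581. 197. 181.]
318 355 [580. 186. 181.]
295 310 [562. 184. 111.]
370 395 [615.  99. 121.]
340 370 [591.  97.  76.]
270 150 [555. 307.  72.]
250 330 [564. 252. 263.]
385 330 [611. 245. 260.]
[[ 9.93240217e-01 -1.11680857e-01 -3.16426637e-02  5.94676973e+02]
 [-1.16063408e-01 -9.51338657e-01 -2.85454103e-01  3.11745110e+02]
 [ 1.77686974e-03  2.87197051e-01 -9.57869875e-01  3.72903486e+02]
 [ 0.00000000e+00  0.00000000e+00  0.00000000e+00  1.00000000e+00]]
```

Bar A runs from y≈186 to 312 at z 181 (top surface), with its centre near (587,249). The fingers are centred over it, so I descend.

Emit:
{"op": "step_arm", "data": {
  "commands": [
    [0, 0, 0.3, 0],
    [0, 0, 0.3, 0],
    [0, 0, 0.2, 0],
    [0, 0, 0.1, 0],
    [0, 0, 0, 0]
  ]
}}

```text
time_s: 3.7
ee_pos: [582.1, 248.0, 313.3]
eef_rot: [-0.001, 0.744, 0.668, -0.001]
ft_force: [0.3, 0.6, 0.3]
opening: 46.8
grip_force: 0.0
```

Emit:
{"op": "step_arm", "data": {
  "commands": [
    [0, -0.05, 0, 0],
    [0, -0.05, 0, 0],
    [0, 0, 0, 0]
  ]
}}

```text
time_s: 4.0
ee_pos: [572.7, 248.5, 316.0]
eef_rot: [-0.0, 0.745, 0.667, 0.001]
ft_force: [-0.2, 0.1, 0.0]
opening: 47.0
grip_force: 0.0
```

Emit:
{"op": "step_arm", "data": {
  "commands": [
    [0, -0.04, 0, 0],
    [0, -0.04, 0, 0],
    [0, 0, 0, 0]
  ]
}}

```text
time_s: 4.3
ee_pos: [564.9, 249.0, 315.0]
eef_rot: [-0.0, 0.745, 0.667, 0.0]
ft_force: [-0.1, -0.0, 0.4]
opening: 46.8
grip_force: 0.0
```

Emit:
{"op": "step_arm", "data": {
  "commands": [
    [0, -0.03, 0, 0],
    [0, -0.03, 0, 0],
    [0, -0.03, 0, 0],
    [0, 0, 0, 0]
  ]
}}

```text
time_s: 4.7
ee_pos: [555.8, 250.0, 314.6]
eef_rot: [-0.0, 0.745, 0.667, -0.0]
ft_force: [-0.5, 0.6, -0.0]
opening: 46.8
grip_force: 0.0
```

```bash
python3 - <<'E'
from h import *
s=snap('wrist');cv2.imwrite('pics/w2.png',s['frame'][...,::-1]);print(ctrl.observe()['ee_pos'],ctrl.observe()['ft_force'])
E
```

```text
[555.95004065 249.95964453 314.55234704] [-0.85013576 -0.82101081 -0.48903678]
```

View pics/w2.png

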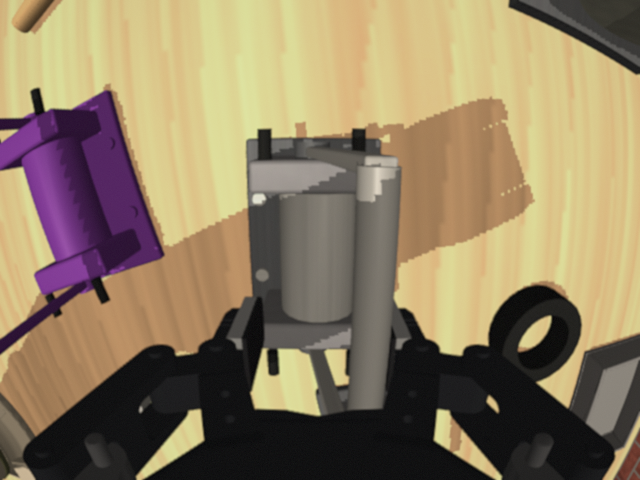

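The bar (u≈375) is close to the outer finger (u≈390) and barely touching, if at all. I'll measure its position.

```bash
cat >> h.py <<'E'
PIV={'A':(551,250,-6.4),'B':(590,29,4.1),'C':(487,-233,0)}
def bar(k,show=True):
    "bar x in clamp frame, from wrist depth"
    s=snap('wrist'); o=ctrl.observe(); px,py,a=PIV[k]; c,si=np.cos(np.radians(a)),np.sin(np.radians(a))
    f=240/np.tan(np.radians(s['fov_y'])/2); v,u=np.mgrid[:480,:640]; d=np.stack([u-s['cx'],v-s['cy']],-1); r=np.hypot(d[...,0],d[...,1])+1e-9
    z=s['range_z']; kk=np.tan(r/f)*z/r
    W=(np.stack([d[...,0]*kk,d[...,1]*kk,z,np.ones_like(z)],-1)@np.array(s['cam_to_world']).T)[...,:3]
    X=(W[...,0]-px)*c+(W[...,1]-py)*si; Y=-(W[...,0]-px)*si+(W[...,1]-py)*c
    q=(z>0)&(W[...,2]>150)&(W[...,2]<200)&(Y>25)&(Y<62)&(abs(X)<110)
    t=((o['ee_pos'][0]-px)*c+(o['ee_pos'][1]-py)*si, -(o['ee_pos'][0]-px)*si+(o['ee_pos'][1]-py)*c)
    F=o['ft_force']
    print(k,'n',q.sum(),'bar X',np.percentile(X[q],[5,50,95]).round(1),'top z',np.percentile(W[...,2][q],95).round(1),'tcp xy',np.round(t,1),'z',o['ee_pos'][2].round(0),'F closing-resist',round(F[0]*c+F[1]*si,2))
E
python3 - <<'E'
from h import *
bar('A')
E
```

```text
A n 5407 bar X [15.6 20.7 26.8] top z 185.1 tcp xy [5.  0.5] z 315.0 F closing-resist 0.02
```

The bar has moved from 37 to 21 mm and the offset is about 16 mm, so it follows freely. I'll continue in small steps, reading the force while moving.

Emit:
{"op": "step_arm", "data": {
  "commands": [
    [0, -0.03, 0, 0],
    [0, -0.03, 0, 0],
    [0, -0.02, 0, 0]
  ]
}}

```text
time_s: 5.1
ee_pos: [548.1, 250.8, 314.7]
eef_rot: [-0.0, 0.745, 0.667, -0.0]
ft_force: [0.3, -0.8, 0.7]
opening: 47.0
grip_force: 0.5
```

Emit:
{"op": "step_arm", "data": {
  "commands": [
    [0, -0.03, 0, 0],
    [0, -0.03, 0, 0],
    [0, -0.02, 0, 0]
  ]
}}

```text
time_s: 5.4
ee_pos: [540.1, 251.7, 314.7]
eef_rot: [-0.0, 0.745, 0.667, -0.0]
ft_force: [1.5, -0.1, 0.0]
opening: 47.0
grip_force: 0.4
```

Emit:
{"op": "step_arm", "data": {
  "commands": [
    [0, -0.03, 0, 0],
    [0, -0.03, 0, 0],
    [0, -0.02, 0, 0]
  ]
}}

```text
time_s: 5.7
ee_pos: [532.1, 252.6, 314.7]
eef_rot: [-0.0, 0.745, 0.667, -0.0]
ft_force: [0.2, -0.1, 0.5]
opening: 47.3
grip_force: 0.4
```

Emit:
{"op": "step_arm", "data": {
  "commands": [
    [0, -0.03, 0, 0],
    [0, -0.03, 0, 0],
    [0, -0.02, 0, 0]
  ]
}}

```text
time_s: 6.0
ee_pos: [524.2, 253.5, 314.7]
eef_rot: [-0.0, 0.745, 0.667, -0.0]
ft_force: [1.0, -0.5, -0.0]
opening: 47.3
grip_force: 0.4
```

Emit:
{"op": "step_arm", "data": {
  "commands": [
    [0, -0.03, 0, 0],
    [0, -0.03, 0, 0],
    [0, -0.02, 0, 0]
  ]
}}

```text
time_s: 6.3
ee_pos: [516.2, 254.3, 314.6]
eef_rot: [-0.0, 0.745, 0.667, -0.0]
ft_force: [0.8, -0.1, -0.0]
opening: 47.2
grip_force: 0.4
```

Emit:
{"op": "step_arm", "data": {
  "commands": [
    [0, -0.03, 0, 0],
    [0, -0.03, 0, 0],
    [0, -0.02, 0, 0]
  ]
}}

```text
time_s: 6.6
ee_pos: [508.3, 255.2, 314.6]
eef_rot: [-0.0, 0.745, 0.667, -0.0]
ft_force: [1.0, -1.0, -1.2]
opening: 47.3
grip_force: 0.5
```

```bash
python3 -c "
from h import *
bar('A')"
```

```text
A n 5320 bar X [-32.1 -27.  -20.9] top z 184.1 tcp xy [-43.2   0.4] z 315.0 F closing-resist -0.23
```

Emit:
{"op": "step_arm", "data": {
  "commands": [
    [0, -0.03, 0, 0],
    [0, -0.03, 0, 0],
    [0, -0.02, 0, 0]
  ]
}}

```text
time_s: 6.95
ee_pos: [500.9, 255.8, 314.7]
eef_rot: [0.0, 0.745, 0.667, 0.0]
ft_force: [6.0, -0.4, -4.3]
opening: 46.9
grip_force: 3.2
```

Resistance has jumped to 6 N at about −34 mm. I'll press 2 mm more to see whether it is springy.

Emit:
{"op": "step_arm", "data": {
  "commands": [
    [0, -0.02, 0, 0],
    [0, 0, 0, 0]
  ]
}}

```text
time_s: 7.15
ee_pos: [499.1, 255.9, 314.7]
eef_rot: [0.001, 0.745, 0.667, 0.001]
ft_force: [6.5, -0.2, -3.8]
opening: 47.1
grip_force: 3.1
```

```bash
python3 -c "
from h import *
bar('A')"
```

```text
A n 5154 bar X [-40.8 -35.7 -29.6] top z 182.0 tcp xy [-52.2   0.1] z 315.0 F closing-resist 6.53
```

Emit:
{"op": "step_arm", "data": {
  "commands": [
    [0, -0.02, 0, 0],
    [0, 0, 0, 0]
  ]
}}

```text
time_s: 7.4
ee_pos: [497.4, 256.0, 314.7]
eef_rot: [0.001, 0.746, 0.666, 0.001]
ft_force: [8.9, -0.5, -5.6]
opening: 46.8
grip_force: 4.2
```

The force rises with displacement (8.9 N) and the lever no longer follows, so A is the one that binds. I'm swinging it back to the open side.

Emit:
{"op": "step_arm", "data": {
  "commands": [
    [0, 0.05, 0, 0],
    [0, 0.1, 0, 0],
    [0, 0.1, 0, 0],
    [0, 0.08, 0, 0],
    [0, 0.08, 0, 0]
  ]
}}

```text
time_s: 7.9
ee_pos: [538.2, 251.8, 314.5]
eef_rot: [-0.0, 0.745, 0.667, -0.0]
ft_force: [-1.6, -0.1, 0.6]
opening: 46.7
grip_force: 0.0
```

Emit:
{"op": "step_arm", "data": {
  "commands": [
    [0, 0.1, 0, 0],
    [0, 0.1, 0, 0],
    [0, 0.1, 0, 0],
    [0, 0.1, 0, 0],
    [0, 0.1, 0, 0]
  ]
}}

```text
time_s: 8.4
ee_pos: [587.9, 246.3, 314.5]
eef_rot: [-0.0, 0.745, 0.667, -0.0]
ft_force: [-1.4, 1.5, -1.0]
opening: 46.8
grip_force: 0.4
```

Emit:
{"op": "step_arm", "data": {
  "commands": [
    [0, 0.1, 0.01, 0],
    [0, 0.1, 0.02, 0],
    [0, 0.08, 0.02, 0],
    [0, 0, 0, 0]
  ]
}}

```text
time_s: 8.8
ee_pos: [615.9, 242.7, 309.0]
eef_rot: [0.0, 0.746, 0.666, -0.0]
ft_force: [0.7, 0.1, 0.4]
opening: 46.6
grip_force: 0.0
```

```bash
python3 -c "
from h import *
bar('A')"
```

```text
A n 5225 bar X [44.  50.  55.1] top z 177.4 tcp xy [64.8  0.1] z 309.0 F closing-resist 0.1
```

Emit:
{"op": "step_arm", "data": {
  "commands": [
    [0, 0.05, 0, 0],
    [0, 0.05, 0, 0],
    [0, 0.06, 0, 0],
    [0, 0.03, 0, 0],
    [0, 0, 0, 0]
  ]
}}

```text
time_s: 9.35
ee_pos: [634.3, 241.0, 309.7]
eef_rot: [0.0, 0.745, 0.667, 0.0]
ft_force: [0.0, 1.3, 0.2]
opening: 47.4
grip_force: 0.0
```

```bash
python3 -c "
from h import *
bar('A')"
```

```text
A n 4467 bar X [61.9 68.  73.1] top z 168.4 tcp xy [83.6  0.3] z 310.0 F closing-resist -0.15
```

Emit:
{"op": "step_arm", "data": {
  "commands": [
    [0, 0.03, 0, 0],
    [0, 0.02, 0, 0],
    [0, 0, 0, 0]
  ]
}}

```text
time_s: 9.7
ee_pos: [639.0, 240.6, 309.6]
eef_rot: [0.0, 0.745, 0.667, -0.0]
ft_force: [-0.6, 1.0, 0.0]
opening: 46.9
grip_force: 0.0
```

Emit:
{"op": "step_arm", "data": {
  "commands": [
    [0, 0.03, 0, 0],
    [0, 0.01, 0, 0],
    [0, 0, 0, 0]
  ]
}}

```text
time_s: 10.0
ee_pos: [642.9, 240.2, 309.5]
eef_rot: [-0.0, 0.745, 0.667, -0.0]
ft_force: [-1.5, 0.6, -0.6]
opening: 46.7
grip_force: 0.3
```

```bash
python3 -c "
from h import *
bar('A')"
```

```text
A n 4087 bar X [70.3 76.3 81.4] top z 163.0 tcp xy [92.3  0.5] z 310.0 F closing-resist -0.96
```

Emit:
{"op": "step_arm", "data": {
  "commands": [
    [0, 0.03, 0, 0],
    [0, 0.01, 0, 0],
    [0, 0, 0, 0]
  ]
}}

```text
time_s: 10.35
ee_pos: [646.3, 240.1, 308.8]
eef_rot: [-0.001, 0.745, 0.667, -0.001]
ft_force: [-5.2, 1.5, -3.1]
opening: 46.7
grip_force: 2.6
```

A is against its open stop (5.4 N). I back off, lift, and move over to B.

Emit:
{"op": "step_arm", "data": {
  "commands": [
    [0, -0.08, 0, 0],
    [0, -0.08, 0, 0],
    [0, 0, -0.3, 0],
    [0, 0, -0.3, 0],
    [0, 0, -0.3, 0]
  ]
}}

```text
time_s: 10.85
ee_pos: [630.4, 241.4, 401.5]
eef_rot: [0.0, 0.745, 0.667, 0.001]
ft_force: [1.0, 0.4, 0.5]
opening: 47.0
grip_force: 0.0
```

Emit:
{"op": "step_arm", "data": {
  "commands": [
    [0, 0, 0, -0.95],
    [0, 0, 0, -0.9],
    [-0.35, -0.02, 0, 0],
    [-0.35, -0.02, 0, 0],
    [-0.35, -0.02, 0, 0]
  ]
}}

```text
time_s: 11.35
ee_pos: [632.2, 135.3, 400.5]
eef_rot: [0.001, 0.68, 0.733, 0.001]
ft_force: [0.7, 0.0, 0.3]
opening: 46.8
grip_force: 0.0
```

Emit:
{"op": "step_arm", "data": {
  "commands": [
    [-0.35, -0.02, 0, 0],
    [-0.35, -0.02, 0, 0],
    [-0.35, -0.02, 0, 0],
    [0, 0, 0, 0],
    [0, 0, 0, 0]
  ]
}}

```text
time_s: 11.85
ee_pos: [634.1, 29.9, 400.6]
eef_rot: [0.001, 0.681, 0.732, 0.001]
ft_force: [-0.0, 1.2, -0.1]
opening: 47.2
grip_force: 0.0
```

```bash
python3 -c "
from h import *
bar('B');print(ctrl.observe()['eef_rot'])
t=snap('top');W=pts(t)[205:268,192:275].reshape(-1,3);q=W[(W[:,2]>140)&(W[:,2]<185)];print(len(q),np.median(q,0))"
```

```text
B n 1684 bar X [39.8 45.6 51.1] top z 178.8 tcp xy [44.3 -0.5] z 400.0 F closing-resist -0.45
[1.79558364e-04 6.80419979e-01 7.32822036e-01 6.94919230e-04]
302 [626.17636736 241.37334361 160.05890953]
```

A reads at its open stop. I descend on B.

Emit:
{"op": "step_arm", "data": {
  "commands": [
    [0, 0, 0.3, 0],
    [0, 0, 0.3, 0],
    [0, 0, 0.2, 0],
    [0, 0, 0.06, 0],
    [0, 0, 0, 0]
  ]
}}

```text
time_s: 12.45
ee_pos: [634.2, 32.6, 313.0]
eef_rot: [-0.001, 0.68, 0.733, -0.001]
ft_force: [0.4, 1.5, 0.4]
opening: 46.8
grip_force: 0.0
```

Emit:
{"op": "step_arm", "data": {
  "commands": [
    [0, -0.08, 0, 0],
    [0, -0.06, 0, 0],
    [0, -0.06, 0, 0],
    [0, -0.06, 0, 0],
    [0, -0.06, 0, 0]
  ]
}}

```text
time_s: 12.95
ee_pos: [602.1, 28.7, 314.3]
eef_rot: [0.0, 0.68, 0.733, 0.001]
ft_force: [1.8, -1.0, -0.0]
opening: 47.2
grip_force: 0.5
```

Emit:
{"op": "step_arm", "data": {
  "commands": [
    [0, -0.05, 0, 0],
    [0, -0.05, 0, 0]
  ]
}}

```text
time_s: 13.15
ee_pos: [592.1, 28.1, 313.8]
eef_rot: [0.0, 0.68, 0.733, 0.0]
ft_force: [-0.3, 0.2, 0.6]
opening: 47.0
grip_force: 0.5
```

Emit:
{"op": "step_arm", "data": {
  "commands": [
    [0, -0.04, 0, 0],
    [0, -0.04, 0, 0],
    [0, -0.04, 0, 0]
  ]
}}

```text
time_s: 13.45
ee_pos: [580.3, 27.2, 313.6]
eef_rot: [-0.0, 0.68, 0.733, -0.0]
ft_force: [0.9, 0.4, 1.0]
opening: 47.0
grip_force: 0.4
```

Emit:
{"op": "step_arm", "data": {
  "commands": [
    [0, -0.04, 0, 0],
    [0, -0.04, 0, 0],
    [0, -0.04, 0, 0]
  ]
}}

```text
time_s: 13.75
ee_pos: [568.3, 26.3, 313.6]
eef_rot: [-0.0, 0.68, 0.733, -0.0]
ft_force: [0.6, -0.2, 0.4]
opening: 47.3
grip_force: 0.4
```

Emit:
{"op": "step_arm", "data": {
  "commands": [
    [0, -0.04, 0, 0],
    [0, -0.04, 0, 0],
    [0, -0.04, 0, 0]
  ]
}}

```text
time_s: 14.05
ee_pos: [556.2, 25.4, 313.5]
eef_rot: [-0.0, 0.68, 0.733, -0.0]
ft_force: [0.8, 0.2, -0.3]
opening: 47.3
grip_force: 0.4
```

Emit:
{"op": "step_arm", "data": {
  "commands": [
    [0, -0.04, 0, 0],
    [0, -0.04, 0, 0],
    [0, -0.04, 0, 0]
  ]
}}

```text
time_s: 14.35
ee_pos: [544.3, 24.5, 313.7]
eef_rot: [-0.0, 0.68, 0.733, -0.0]
ft_force: [0.5, -0.8, -0.9]
opening: 46.7
grip_force: 0.4
```

Emit:
{"op": "step_arm", "data": {
  "commands": [
    [0, -0.04, 0, 0],
    [0, -0.04, 0, 0],
    [0, -0.04, 0, 0]
  ]
}}

```text
time_s: 14.65
ee_pos: [532.4, 23.7, 313.7]
eef_rot: [0.0, 0.68, 0.733, 0.0]
ft_force: [0.0, -0.3, -0.8]
opening: 47.0
grip_force: 0.4
```

```bash
python3 -c "
from h import *
bar('B')"
```

```text
B n 5096 bar X [-47.3 -42.2 -36.1] top z 180.0 tcp xy [-58.3  -1.3] z 314.0 F closing-resist 0.43
```

B is past the bind range and moving freely, so it's sound. I continue to its closed stop at about −73.

Emit:
{"op": "step_arm", "data": {
  "commands": [
    [0, -0.06, 0.02, 0],
    [0, -0.06, 0.02, 0],
    [0, -0.06, 0, 0],
    [0, -0.05, 0, 0],
    [0, 0, 0, 0]
  ]
}}

```text
time_s: 15.2
ee_pos: [509.1, 21.9, 309.7]
eef_rot: [-0.0, 0.68, 0.733, -0.0]
ft_force: [-0.6, -0.8, -0.7]
opening: 46.9
grip_force: 0.0
```

```bash
python3 -c "
from h import *
bar('B')"
```

```text
B n 4590 bar X [-71.2 -66.1 -59.9] top z 169.1 tcp xy [-80.9  -1.3] z 310.0 F closing-resist -0.49
```

Emit:
{"op": "step_arm", "data": {
  "commands": [
    [0, -0.03, 0, 0],
    [0, -0.03, 0, 0],
    [0, -0.01, 0, 0],
    [0, 0, 0, 0]
  ]
}}

```text
time_s: 15.65
ee_pos: [502.6, 21.4, 309.7]
eef_rot: [-0.0, 0.68, 0.733, -0.0]
ft_force: [0.0, 0.1, -0.3]
opening: 47.0
grip_force: 0.0
```

Emit:
{"op": "step_arm", "data": {
  "commands": [
    [0, -0.03, 0, 0],
    [0, -0.02, 0, 0],
    [0, 0, 0, 0]
  ]
}}

```text
time_s: 15.95
ee_pos: [497.7, 21.1, 309.7]
eef_rot: [0.0, 0.68, 0.733, 0.0]
ft_force: [0.7, -0.4, -0.8]
opening: 46.7
grip_force: 0.6
```

Emit:
{"op": "step_arm", "data": {
  "commands": [
    [0, -0.03, 0, 0],
    [0, -0.02, 0, 0],
    [0, 0, 0, 0]
  ]
}}

```text
time_s: 16.25
ee_pos: [493.6, 20.9, 309.9]
eef_rot: [0.001, 0.68, 0.733, 0.001]
ft_force: [8.8, 0.5, -7.0]
opening: 47.1
grip_force: 4.9
```

B is on its closed stop. I back off, lift, and go to C.

Emit:
{"op": "step_arm", "data": {
  "commands": [
    [0, 0.08, 0, 0],
    [0, 0.08, 0, 0],
    [0, 0, -0.3, 0],
    [0, 0, -0.3, 0],
    [0, 0, -0.3, 0.75]
  ]
}}

```text
time_s: 16.75
ee_pos: [508.9, 21.9, 400.5]
eef_rot: [-0.0, 0.708, 0.707, -0.001]
ft_force: [0.5, 0.3, 0.0]
opening: 47.1
grip_force: 0.0
```

Emit:
{"op": "step_arm", "data": {
  "commands": [
    [-0.36, 0.04, 0, 0],
    [-0.36, 0.04, 0, 0],
    [-0.36, 0.04, 0, 0],
    [-0.36, 0.04, 0, 0],
    [-0.36, 0.04, 0, 0]
  ]
}}

```text
time_s: 17.25
ee_pos: [528.8, -159.4, 399.7]
eef_rot: [-0.0, 0.707, 0.707, -0.0]
ft_force: [0.5, 0.1, -0.3]
opening: 46.8
grip_force: 0.0
```

Emit:
{"op": "step_arm", "data": {
  "commands": [
    [-0.36, 0.04, 0, 0],
    [-0.36, 0.05, 0, 0],
    [0, 0, 0, 0],
    [0, 0, 0, 0]
  ]
}}

```text
time_s: 17.65
ee_pos: [537.5, -231.2, 399.2]
eef_rot: [-0.0, 0.708, 0.706, -0.001]
ft_force: [0.8, 0.7, -0.3]
opening: 47.2
grip_force: 0.0
```

```bash
python3 -c "
from h import *
bar('C');print(ctrl.observe()['eef_rot'])"
```

```text
C n 1659 bar X [47.8 53.1 59.1] top z 175.5 tcp xy [50.8  3.1] z 399.0 F closing-resist -0.46
[-5.62552645e-04  7.07459501e-01  7.06753623e-01 -2.32565100e-04]
```

Emit:
{"op": "step_arm", "data": {
  "commands": [
    [0, 0, 0.3, 0],
    [0, 0, 0.3, 0],
    [0, 0, 0.2, 0],
    [0, 0, 0.06, 0],
    [0, 0, 0, 0]
  ]
}}

```text
time_s: 18.2
ee_pos: [537.8, -228.8, 313.2]
eef_rot: [-0.001, 0.707, 0.707, -0.0]
ft_force: [0.2, -0.2, 1.0]
opening: 46.7
grip_force: 0.0
```

Emit:
{"op": "step_arm", "data": {
  "commands": [
    [0, -0.08, 0, 0],
    [0, -0.06, 0, 0],
    [0, -0.06, 0, 0],
    [0, -0.06, 0, 0],
    [0, -0.06, 0, 0]
  ]
}}

```text
time_s: 18.7
ee_pos: [505.1, -230.2, 314.4]
eef_rot: [0.001, 0.707, 0.707, 0.0]
ft_force: [1.4, 0.2, 0.7]
opening: 47.0
grip_force: 0.9
```

Emit:
{"op": "step_arm", "data": {
  "commands": [
    [0, -0.05, 0, 0],
    [0, -0.05, 0, 0],
    [0, -0.05, 0, 0]
  ]
}}

```text
time_s: 19.0
ee_pos: [490.1, -230.1, 313.6]
eef_rot: [-0.0, 0.707, 0.707, -0.0]
ft_force: [0.7, -0.5, 0.5]
opening: 47.2
grip_force: 0.7
```

Emit:
{"op": "step_arm", "data": {
  "commands": [
    [0, -0.04, 0, 0],
    [0, -0.04, 0, 0],
    [0, -0.04, 0, 0]
  ]
}}

```text
time_s: 19.3
ee_pos: [478.2, -230.1, 313.6]
eef_rot: [-0.0, 0.707, 0.707, -0.0]
ft_force: [1.7, 0.7, 1.0]
opening: 47.1
grip_force: 0.7
```

Emit:
{"op": "step_arm", "data": {
  "commands": [
    [0, -0.04, 0, 0],
    [0, -0.04, 0, 0],
    [0, -0.04, 0, 0]
  ]
}}

```text
time_s: 19.6
ee_pos: [466.2, -230.1, 313.6]
eef_rot: [-0.0, 0.707, 0.707, -0.0]
ft_force: [2.0, 0.5, 0.5]
opening: 46.9
grip_force: 0.6
```

Emit:
{"op": "step_arm", "data": {
  "commands": [
    [0, -0.04, 0, 0],
    [0, -0.04, 0, 0],
    [0, -0.04, 0, 0]
  ]
}}

```text
time_s: 19.9
ee_pos: [454.1, -230.0, 313.5]
eef_rot: [-0.0, 0.707, 0.707, -0.0]
ft_force: [1.0, -0.1, -1.3]
opening: 46.9
grip_force: 0.6
```

Emit:
{"op": "step_arm", "data": {
  "commands": [
    [0, -0.04, 0, 0],
    [0, -0.04, 0, 0],
    [0, -0.04, 0, 0]
  ]
}}

```text
time_s: 20.2
ee_pos: [442.1, -230.0, 313.6]
eef_rot: [-0.0, 0.707, 0.707, -0.0]
ft_force: [1.4, -0.3, 0.0]
opening: 47.3
grip_force: 0.6
```

Emit:
{"op": "step_arm", "data": {
  "commands": [
    [0, -0.04, 0, 0],
    [0, -0.04, 0, 0],
    [0, -0.04, 0, 0]
  ]
}}

```text
time_s: 20.5
ee_pos: [430.2, -230.0, 313.7]
eef_rot: [0.0, 0.707, 0.707, -0.0]
ft_force: [0.1, -0.3, -1.5]
opening: 47.0
grip_force: 0.7
```

```bash
python3 -c "
from h import *
bar('C')"
```

```text
C n 4980 bar X [-45.9 -40.8 -34.8] top z 180.4 tcp xy [-57.4   2.8] z 314.0 F closing-resist 1.24
```

Emit:
{"op": "step_arm", "data": {
  "commands": [
    [0, -0.06, 0.02, 0],
    [0, -0.06, 0.02, 0],
    [0, -0.06, 0, 0],
    [0, -0.05, 0, 0],
    [0, 0, 0, 0]
  ]
}}

```text
time_s: 21.05
ee_pos: [406.7, -230.1, 309.7]
eef_rot: [-0.0, 0.708, 0.707, 0.0]
ft_force: [-0.2, -0.4, 0.3]
opening: 46.9
grip_force: 0.0
```

Emit:
{"op": "step_arm", "data": {
  "commands": [
    [0, -0.03, 0, 0],
    [0, -0.03, 0, 0],
    [0, 0, 0, 0]
  ]
}}

```text
time_s: 21.35
ee_pos: [401.2, -230.0, 309.7]
eef_rot: [-0.0, 0.707, 0.707, -0.0]
ft_force: [-0.3, 0.1, -0.3]
opening: 46.9
grip_force: 0.0
```

```bash
python3 -c "
from h import *
bar('C')"
```

```text
C n 4255 bar X [-74.9 -69.9 -63.8] top z 166.8 tcp xy [-85.7   3. ] z 310.0 F closing-resist -0.44
```

Emit:
{"op": "step_arm", "data": {
  "commands": [
    [0, -0.03, 0, 0],
    [0, -0.02, 0, 0],
    [0, 0, 0, 0]
  ]
}}

```text
time_s: 21.7
ee_pos: [396.2, -230.0, 309.7]
eef_rot: [-0.0, 0.708, 0.707, -0.0]
ft_force: [0.1, 1.2, 0.5]
opening: 47.2
grip_force: 0.0
```

Emit:
{"op": "step_arm", "data": {
  "commands": [
    [0, -0.03, 0, 0],
    [0, -0.01, 0, 0],
    [0, 0, 0, 0]
  ]
}}

```text
time_s: 22.0
ee_pos: [392.8, -229.9, 309.8]
eef_rot: [0.001, 0.707, 0.707, 0.0]
ft_force: [3.9, -0.8, -3.9]
opening: 47.2
grip_force: 2.3
```

Emit:
{"op": "step_arm", "data": {
  "commands": [
    [0, 0.08, 0, 0],
    [0, 0.08, 0, 0],
    [0, 0, -0.3, 0],
    [0, 0, -0.3, 0],
    [0, 0, -0.3, 0]
  ]
}}

```text
time_s: 22.5
ee_pos: [408.9, -229.9, 400.6]
eef_rot: [-0.0, 0.707, 0.707, -0.001]
ft_force: [0.2, 0.2, -0.0]
opening: 46.8
grip_force: 0.0
```

Emit:
{"op": "step_arm", "data": {
  "commands": [
    [0.3, 0, -0.1, 0],
    [0.3, 0, -0.1, 0],
    [0.3, 0, 0, 0],
    [0, 0, 0, 0],
    [0, 0, 0, 0]
  ]
}}

```text
time_s: 23.0
ee_pos: [409.0, -139.6, 419.7]
eef_rot: [-0.0, 0.707, 0.707, -0.0]
ft_force: [0.4, -1.3, 0.6]
opening: 46.6
grip_force: 0.0
```

```bash
python3 - <<'E'
from h import *
t=snap('top');W=pts(t).reshape(-1,3);cv2.imwrite('pics/e.png',t['frame'][...,::-1])
for k,(px,py,a) in PIV.items():
    c,s=np.cos(np.radians(a)),np.sin(np.radians(a)); X=(W[:,0]-px)*c+(W[:,1]-py)*s;Y=-(W[:,0]-px)*s+(W[:,1]-py)*c
    q=(abs(X)<110)&(abs(Y)<62)&(W[:,2]>145)&(W[:,2]<190);print(k,q.sum(),np.median(X[q]),np.median(W[q,2]))
E
```

```text
A 251 76.58992147798006 160.67308803272022
B 253 -75.03417569382351 160.3542263682998
C 0 nan nan
  return _methods._mean(a, axis=axis, dtype=dtype,
  ret = ret.dtype.type(ret / rcount)
```

View pics/e.png

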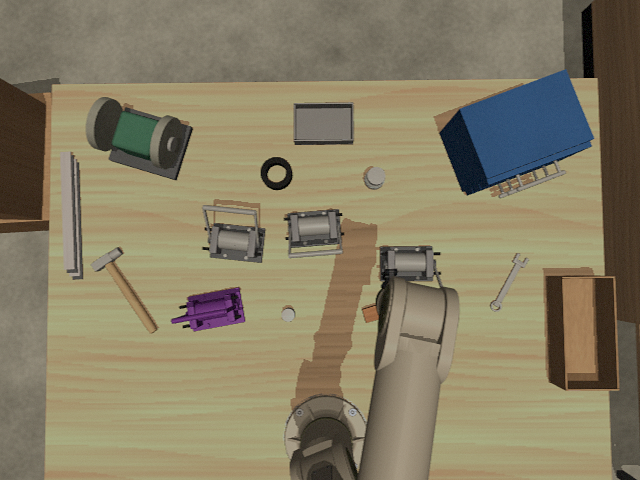

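The top view shows A open and B closed, with the bystanders in place, but the arm hides C's bar at about (410,290). I move the arm aside and check it.

Emit:
{"op": "step_arm", "data": {
  "commands": [
    [0.4, 0, 0, 0],
    [0.4, 0, 0, 0],
    [0.4, 0, 0, 0],
    [0.4, 0, 0, 0],
    [0, 0, 0, 0]
  ]
}}

```text
time_s: 23.55
ee_pos: [408.9, 24.1, 419.3]
eef_rot: [-0.001, 0.705, 0.709, -0.0]
ft_force: [-0.0, -1.0, -0.7]
opening: 46.9
grip_force: 0.0
```

Emit:
{"op": "step_arm", "data": {
  "commands": [
    [0, 0, 0, 0],
    [0, 0, 0, 0]
  ]
}}

```text
time_s: 23.75
ee_pos: [409.1, 18.3, 419.6]
eef_rot: [-0.0, 0.708, 0.706, -0.0]
ft_force: [-0.7, -0.9, -0.8]
opening: 47.2
grip_force: 0.0
```

```bash
python3 - <<'E'
from h import *
W=pts(snap('top')).reshape(-1,3);px,py,_=PIV['C'];X=W[:,0]-px
q=(abs(X)<110)&(abs(W[:,1]-py)<62)&(W[:,2]>145)&(W[:,2]<190)
print(q.sum(),X[q].size and (np.median(X[q]),np.median(W[q,2])), ctrl.observe()['joint_vel'].round(3))
if q.sum()>50 and np.median(X[q])<-66: print(ctrl.job_done())
E
```

```text
257 (np.float64(-75.86396088544069), np.float64(160.2352794329936)) [ 0.002 -0.006 -0.003  0.003 -0.003 -0.002 -0.005]
the job is handed in; nothing more can be done
None
```

The job is handed in: the left clamp's lever binds (it refused at about 0.27 rad past upright, pressed to roughly 10 N) and is back on its open stop, the other two are on their closed stops, and the robot is clear of everything.

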